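Sweep loose vial caps through the tray gate

TASK

With the fingertips, push the three loose black screw caps across the cap tray and through its narrow gate, one at a time, so that each drops into the slot behind the gate. Only slide the caps along the deck: do not lift or carry them. Leave the two small vials standing where they are on the tray, and the jar and the pipette-tip box beside it undisturbed.

Things in the scene. Friction and masses are not known exactly. Their poses are not given: they have to be found in the camera images.
- tray: grey cap tray, fixed to the bench, 284 x 222 mm. Origin on the bench, x axis towards the gate, y across, z up. Flat deck 60 mm above the bench, x -115 to 88 mm, y -105 to 105 mm, closed by walls whose tops are 20 mm above the deck. The gate wall spans x 85 to 93 mm; the deck ends under it, at x 88 mm.
- gate (a point): middle of the gate, the only opening in the gate wall, at deck height: tray x 89 mm, y 0, z 60 mm; axes as the tray's. It is 36 mm wide (y -18 to 18 mm), its ends rounded to 4 mm radius.
- slot (a point): centre of the slot's floor: tray x 123 mm, y 0, z 4 mm. The slot is a well, open above, x 88 to 158 mm, y -22 to 22 mm, its floor 56 mm below the deck and its walls 20 mm above the deck. A cap pushed with its centre past the deck's end falls in; the fingers need not pass the gate for that.
- cap1: black plastic screw cap, a plain disc 24 mm across and 12 mm high, 10 to 20 g, loose; it lies flat on the deck of the tray to start with. Origin at its centre (6 mm above the deck). The three caps are alike and may go in any order.
- cap2: black plastic screw cap, a plain disc 24 mm across and 12 mm high, 10 to 20 g, loose; it lies flat on the deck of the tray to start with. Origin at its centre (6 mm above the deck). The three caps are alike and may go in any order.
- cap3: black plastic screw cap, a plain disc 24 mm across and 12 mm high, 10 to 20 g, loose; it lies flat on the deck of the tray to start with. Origin at its centre (6 mm above the deck). The three caps are alike and may go in any order.
- amber_vial: small amber glass vial with white cap, 22 mm across, 45 mm high, standing loose on the deck in one of the two corners beside the gate (tray x 45 to 65 mm, y about plus or minus 70 to 85 mm). Not to be moved. Origin at the centre of its underside.
- clear_vial: small clear glass vial with metal cap, 24 mm across, 38 mm high, standing loose on the deck in the other corner beside the gate. Not to be moved. Origin at the centre of its underside.
- reagent_jar: amber jar with a white cap, 66 mm across, 85 mm high, standing on the bench left of the tray. Not to be moved. Origin at the centre of its underside.
- tip_box: green box of pipette tips, 85 x 120 x 60 mm, standing on the bench right of the tray. Not to be moved. Origin at the centre of its underside.

How it is judged:
By the outcome, as a careful person would: the job done as asked, in the order asked, and still so for the second after the job is handed in, with the robot touching nothing.
It also fails if it takes over 67 s, if anything falls off the work surface, if the arm or the gripper's body presses on something with over 40 N, if the wrist force passes 120 N, or if a joint passes its speed limit or range.

ROBOT

A 7-joint arm with a two-finger parallel gripper is mounted at the origin on the work surface. World frame = base frame: x ahead of the robot, y to its left, z up, the work surface at z = 0. Lengths are in m, angles in rad, forces in N, time in s.
With the tool pointing down it reaches from about 0.425 to 0.875 m from the base axis. Payload 4.7 kg.
Tool frame: the origin (TCP) lies midway between the tips of the shut fingers; the grasp point (between the pads) lies 19 mm behind it; z points along the fingers, y is the direction in which the jaws open and shut (so a half turn about z gives the same grasp; the last joint's range is limited). The gripper opens to 87 mm and grips with 3 to 60 N. Pads are 19 mm wide; open, the fingers measure 117 mm over their backs; the gripper's body (75 mm by 190 mm) begins 51 mm behind the grasp point.
Start: joints at [-1.27, 0.321, -0.07, 1.45, 0.023, 1.371, -0.057], TCP at [0.184, 0.623, 0.223] pointing down, gripper open.
Joint ranges: [-2.86, 2.86], [-0.3, 2.09], [-1.38, 1.24], [0.06, 2.45], [-1.56, 4.7], [0.09, 2.05], [-2.69, 2.69]. Speed limits (rad/s): [2.57, 2.57, 3.14, 3.14, 3.14, 3.14, 3.14].

INTERFACE

Orientations are given as a rotation vector (axis times angle).
In Python, from bench import monitor, eyes, order gives the robot as it stands. The module is installed in compiled form; this text tells all that it offers.
- The arm moves only by the shell command python3 -m pendant 'ROWS' [FORCE]. ROWS is JSON, a list of rows, each a list of 3 entries, a list of its own where there are three numbers: the turn, a rotation vector about the tool's x, y, z in degrees, then the shift along the tool's x, y, z in m, then the gripper command: -1 is fully open, 1 is shut, values between are in proportion. In form: [[[rx, ry, rz], [tx, ty, tz], hand], ...]. A call has 1 to 8 rows; each row shifts and turns the commanded pose from where the row before left it, along the tool's axes as they then stand; what a row does not reach is not made up. A row lasts 1/8 s, in which the tool goes at most 62.5 mm and 10.7 degrees, less where a joint would pass 70% of its speed; a pose out of reach is approached as far as the arm can. A call is refused whole if a number of a shift passes 0.0625 or a number of a turn 10.7, either way. A call with a gripper value outside its range is refused whole. The fingers move at their own pace and stop on an object; FORCE is the grip in N (left out, the last holds). Time passes only in rows, so rows that do not move let the fingers close. It gives the time, the measured TCP pose, the force and the opening at its end, in the units of the state.
- monitor.get_state(): the state, without advancing time (a new reading comes with each control period).
- eyes.get_image(name): name is "scene" or "top" or "wrist"; returns a dict with "color" (384x512x3 uint8, red, green, blue), "range_z" (384x512 float32, m along the optical axis (not along the pixel's ray), 0 where there is no reading), "fx", "fy", "cx", "cy" (pixels), "world_to_cam" (4x4, takes a point from world to camera coordinates). Camera axes: x right, y up, looking along -z (the intrinsics and any distortion apply to the point x, -y, -z); pixel columns grow to the right and rows downward; lengths in m; the calibration is good to about 2 mm. The wrist camera is an equidistant fisheye: a pixel r from the principal point sees the ray r / f radians off the axis. A picture is of the moment at which its call begins.
- order.close_job(): hands the job in, once; it reports no verdict.
The state is a dict: "time": time; "joint_positions": joint angles; "qd": joint speeds; "joint_torque": joint torques, N m; "position": TCP position; "tool_rot": TCP orientation; "ft_force": force on the tool from outside, world axes, zero at the start; "torque": the same for the moment, N m; "grip_width": opening from 0.0 (shut) to 1.0 (fully open).
Only numpy, scipy, OpenCV 4.12 (cv2) and the standard library are available. Lean on these libraries where they do the work, as an engineer would, in place of code of your own. Each camera call takes 0.05 s, during which the arm holds its last target.

## Working session

There is one attempt and no reset: what is moved stays moved. The work goes in short steps, Python scripts to look and compute and a shell command to move; the robot and the scene stay as the last step left them, time stands still between calls to the robot, and variables do not carry over. Pictures are saved under pics/ and viewed, and the job is handed in when it is done.

```bash
mkdir -p pics
python3 - <<'E'
from bench import monitor, eyes
import cv2,numpy as np
s=monitor.get_state(); print({k:np.round(v,3).tolist() for k,v in s.items()})
for n in ["scene","top"]:
    d=eyes.get_image(n); cv2.imwrite(f"pics/{n}0.png",d["color"][:,:,::-1])
    np.savez(f"{n}0.npz",**d)
    print(n,d["fx"],d["cx"],d["cy"],np.round(d["world_to_cam"],3).tolist(), [k for k in d])
E
```

```text
{'time': 0.0, 'joint_positions': [-1.27, 0.322, -0.07, 1.452, 0.023, 1.371, -0.057], 'qd': [0.001, -0.001, 0.001, -0.001, 0.0, -0.0, 0.001], 'joint_torque': [0.0, -49.129, -0.404, -31.252, -0.064, 0.044, 0.0], 'position': [0.184, 0.623, 0.221], 'tool_rot': [-0.449, -3.109, 0.003], 'ft_force': [0.455, 0.183, -0.594], 'torque': [0.031, 0.001, 0.009], 'grip_width': 1.003}
scene 374.44876039534466 261.59731440639706 192.37217423666544 [[0.887, 0.462, -0.012, -0.47], [-0.332, 0.657, 0.677, 0.153], [0.321, -0.596, 0.736, -1.167], [0.0, 0.0, 0.0, 1.0]] ['color', 'range_z', 'fx', 'fy', 'cx', 'cy', 'world_to_cam']
top 347.4306448719725 264.7934647745889 185.5805302636921 [[0.007, -1.0, -0.002, -0.018], [0.976, 0.007, 0.218, -0.565], [-0.218, -0.003, 0.976, -0.802], [0.0, 0.0, 0.0, 1.0]] ['color', 'range_z', 'fx', 'fy', 'cx', 'cy', 'world_to_cam']
```

View pics/scene0.png

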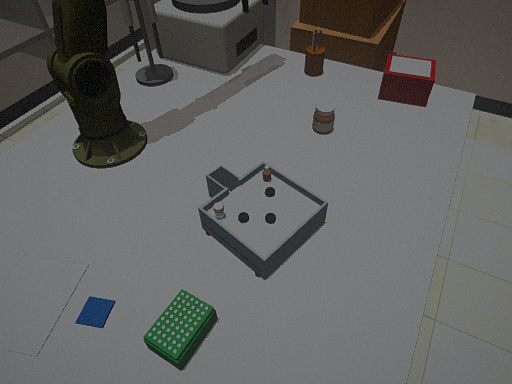

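View pics/top0.png

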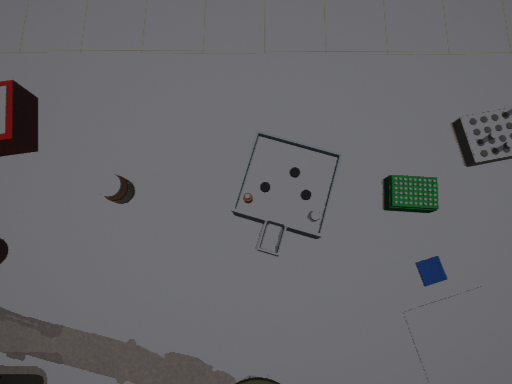

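```bash
cat > h.py <<'E'
import numpy as np,cv2
def ray(d,u,v,z):
    W=np.linalg.inv(d["world_to_cam"]);u=np.atleast_1d(u).astype(float);v=np.atleast_1d(v).astype(float)
    c=np.stack([(u-d["cx"])/d["fx"],-(v-d["cy"])/d["fy"],-np.ones_like(u)],-1)
    r=c@W[:3,:3].T;o=W[:3,3];t=(z-o[2])/r[:,2]
    return o+t[:,None]*r
def proj(d,P):
    P=np.atleast_2d(P);M=d["world_to_cam"];c=P@M[:3,:3].T+M[:3,3]
    return np.stack([d["cx"]+d["fx"]*c[:,0]/-c[:,2],d["cy"]-d["fy"]*c[:,1]/-c[:,2]],-1)
E
python3 - <<'E'
import numpy as np,cv2
from h import *
d=np.load("top0.npz");c=d["color"][:,:,::-1]
cv2.imwrite("pics/topz.png",cv2.resize(cv2.convertScaleAbs(c[120:270,215:355],alpha=1.6),None,fx=4,fy=4,interpolation=cv2.INTER_CUBIC))
z=np.load("scene0.npz");c2=z["color"][:,:,::-1]
cv2.imwrite("pics/scz.png",cv2.resize(cv2.convertScaleAbs(c2[145:285,185:340],alpha=1.6),None,fx=4,fy=4,interpolation=cv2.INTER_CUBIC))
E
```

```text
(no output)
```

View pics/topz.png

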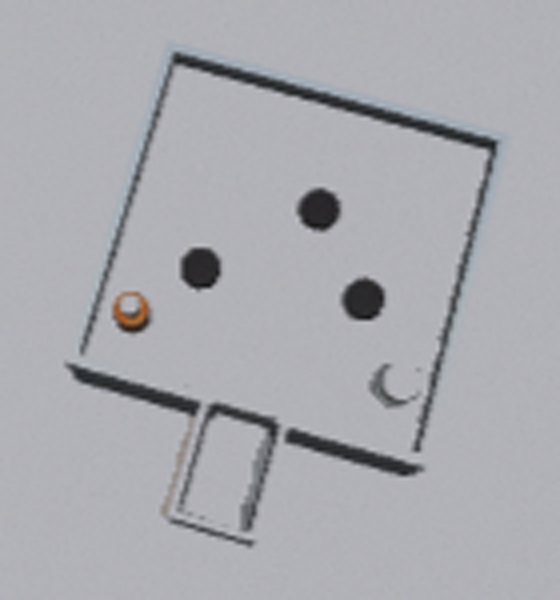

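View pics/scz.png

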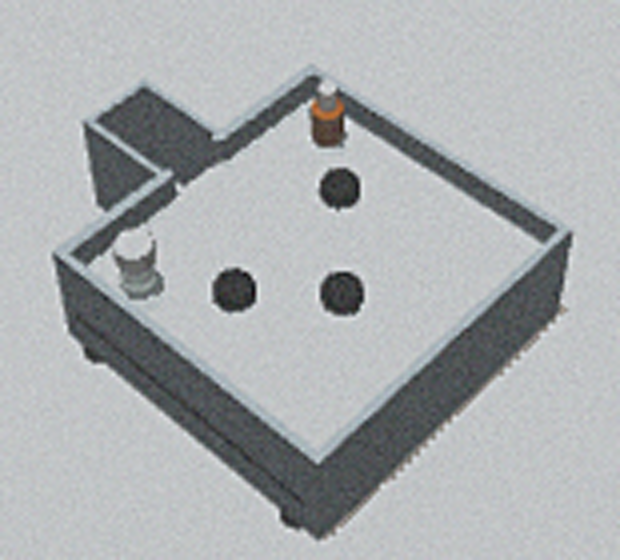

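Run:
```python
import numpy as np,cv2
from h import *
T=np.load("top0.npz");S=np.load("scene0.npz")
def fit(A,B):
    a=A-A.mean(0);b=B-B.mean(0);th=np.arctan2((a[:,0]*b[:,1]-a[:,1]*b[:,0]).sum(),(a*b).sum())
    R=np.array([[np.cos(th),-np.sin(th)],[np.sin(th),np.cos(th)]]);t=B.mean(0)-R@A.mean(0)
    return th,t,np.linalg.norm(A@R.T+t-B,axis=1)*1000
s=lambda p,o:(np.array(p)+.5)/4-.5+np.array(o)
for n,d,pts,o,A in [("scene",S,[(572,235),(318,462),(55,256),(312,66)],(185,145),[(-121,111),(-121,-111),(93,-111),(93,111)]),
  ("top",T,[(170,47),(503,137),(420,468),(68,365)],(215,120),[(-121,111),(-121,-111),(93,-111),(93,111)])]:
    p=s(pts,o);w=ray(d,p[:,0],p[:,1],.08)[:,:2]
    A=np.array(A)/1000
    print(n,w.round(3).tolist())
    if n=="top": pass
    for q in ([A,A*[1,-1]]):
        th,t,e=fit(q,w);print(np.degrees(th),t.round(4),e.round(1))
for n,d in (("top",T),("scene",S)):
    g=d["color"].max(2); m=(g<70).astype(np.uint8)
    k,l,st,ce=cv2.connectedComponentsWithStats(m)
    for i in range(1,k):
        if 40<st[i,4]<140: print(n,ce[i].round(1),st[i,2:],ray(d,*ce[i],.069 if n=="top" else .067).round(4))
```

```text
scene [[0.706, 0.002], [0.644, -0.205], [0.442, -0.15], [0.501, 0.064]]
-17.904138731147764 [ 0.5864 -0.0764] [210.3 214.9 207.9 217.2]
163.96503413242925 [ 0.5596 -0.0682] [2.9 4.1 2.4 0.6]
top [[0.701, 0.006], [0.643, -0.202], [0.439, -0.145], [0.498, 0.065]]
-14.119461993116092 [ 0.5839 -0.0725] [215.7 210.  216.4 209.3]
164.16537473767727 [ 0.5569 -0.0652] [3.6 3.2 2.4 2.5]
top [506.3 113.9] [10  9 55] [[ 0.7575 -0.6376  0.069 ]]
top [500.8 148.8] [ 18  13 109] [[ 0.6628 -0.6101  0.069 ]]
top [294.4 172. ] [11 11 84] [[ 0.5986 -0.088   0.069 ]]
top [264.5 186.6] [10 10 83] [[ 0.5609 -0.0138  0.069 ]]
top [305.5 194.5] [10 10 86] [[ 0.5417 -0.1145  0.069 ]]
top [248.3 217.2] [ 33  13 116] [[0.4849 0.0248 0.069 ]]
top [276.7 230.9] [19 32 88] [[ 0.4524 -0.0439  0.069 ]]
top [302.5 233. ] [ 34  12 119] [[ 0.4478 -0.1055  0.069 ]]
scene [ 22.4 126.2] [25 19 44] [[-0.2197 -0.1109  0.067 ]]
scene [269.6 191.8] [10 10 82] [[ 0.5613 -0.0155  0.067 ]]
scene [243.2 217.2] [11 11 94] [[ 0.5428 -0.1157  0.067 ]]
scene [270.2 218. ] [11 11 96] [[ 0.6    -0.0891  0.067 ]]
```

```bash
cat >> h.py <<'E'
TH=np.radians(164.1);O=np.array([.558,-.067])
R2=np.array([[np.cos(TH),-np.sin(TH)],[np.sin(TH),np.cos(TH)]])
def t2w(p): return np.atleast_2d(p)/1000@R2.T+O
def w2t(w): return (np.atleast_2d(w)[:,:2]-O)@R2*1000
def st():
    from bench import monitor
    from scipy.spatial.transform import Rotation as Ro
    s=monitor.get_state();M=Ro.from_rotvec(s["tool_rot"]).as_matrix()
    x=M[:2,0]@R2
    print("t",round(s["time"],2),"tray xy",w2t(s["position"]).round(1)[0],"z",round(s["position"][2]*1000,1),"yaw in tray",np.degrees(np.arctan2(x[1],x[0])).round(1),"tilt",np.degrees(np.arccos(-M[2,2])).round(2),"F",np.round(s["ft_force"],1),"w",np.round(s["grip_width"]*87,1))
E
python3 - <<'E'
import numpy as np,cv2
from h import *
st()
print(w2t([[.5986,-.088],[.5609,-.0138],[.5417,-.1145]]).round(1), w2t([[.6,-.0891],[.5613,-.0155],[.5428,-.1157]]).round(1))
for n,o,s in (("top",(215,120),(140,150)),("scene",(185,145),(155,140))):
    d=np.load(n+"0.npz");c=cv2.convertScaleAbs(d["color"][:,:,::-1],alpha=1.6)
    im=cv2.resize(c[o[1]:o[1]+s[1],o[0]:o[0]+s[0]],None,fx=4,fy=4)
    def line(pts,z,col):
        w=t2w(pts);p=proj(d,np.c_[w,np.full(len(w),z)]);p=((p-o+.5)*4-.5).round().astype(int);cv2.polylines(im,[p[:,None]],True,col,1)
    line([(-121,-111),(-121,111),(93,111),(93,-111)],.08,(0,0,255))
    line([(-115,-105),(-115,105),(85,105),(85,-105)],.06,(0,200,0))
    line([(85,-18),(85,18),(93,18),(93,-18)],.06,(255,0,0))
    line([(93,-22),(93,22),(158,22),(158,-22)],.08,(255,0,255))
    cv2.imwrite(f"pics/ov_{n}.png",im)
a=cv2.imread("pics/ov_top.png");b=cv2.imread("pics/ov_scene.png");
h=max(len(a),len(b));f=lambda m:cv2.copyMakeBorder(m,0,h-len(m),0,0,0)
m=np.hstack([f(a),f(b)]);cv2.imwrite("pics/ov.png",cv2.resize(m,(800,int(h*800/m.shape[1]))))
E
```

```text
t 0.1 tray xy [ 548.9 -561. ] z 221.6 yaw in tray -0.5 tilt 0.1 F [ 0.4 -0.  -0.5] w 87.0
[[-44.8   9.1]
 [ 11.8 -52. ]
 [  2.7  50.1]] [[-46.4   9.7]
 [ 10.9 -50.4]
 [  1.3  51. ]]
```

View pics/ov_top.png

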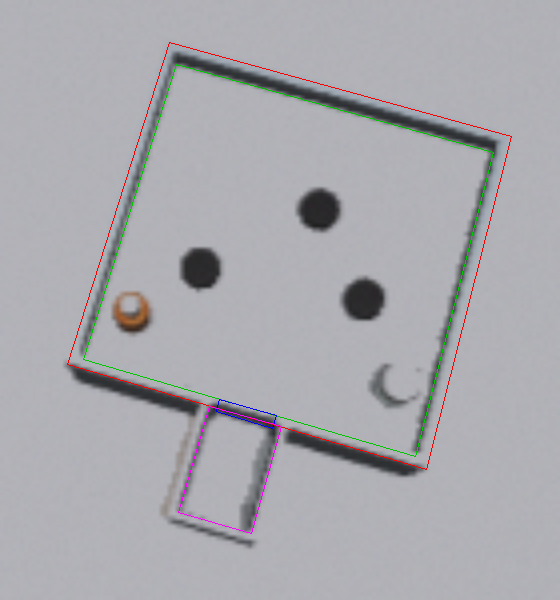

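View pics/ov_scene.png

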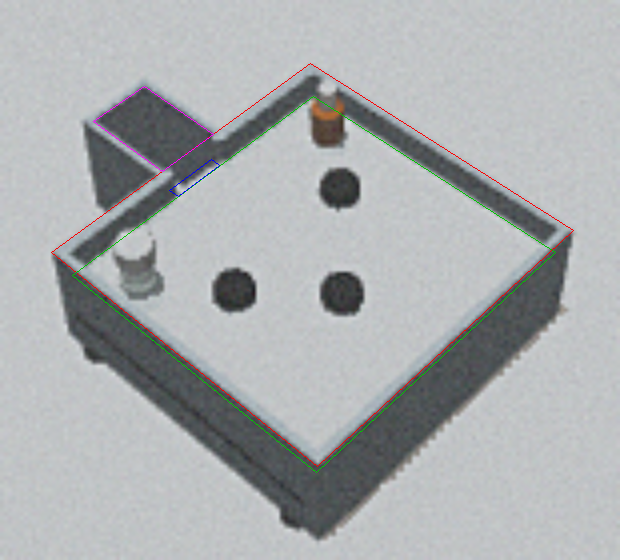

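```bash
python3 -m pendant '[[[0,0,0],[-0.03,-0.028,0],0.72],[[0,0,0],[-0.03,-0.028,0],0.72],[[0,0,0],[-0.03,-0.028,0],0.72],[[0,0,0],[-0.03,-0.028,0],0.72],[[0,0,0],[-0.03,-0.028,0],0.72],[[0,0,0],[-0.03,-0.028,0],0.72],[[0,0,0],[-0.03,-0.028,0],0.72],[[0,0,0],[-0.03,-0.028,0],0.72]]' 20; python3 -c "from h import *;st()"
```

```text
time: 1.1
position: [0.3511, 0.3393, 0.2222]
tool_rot: [-0.449, -3.109, 0.001]
ft_force: [1.0, -0.1, 0.0]
grip_width: 0.192
t 1.1 tray xy [ 310.2 -334. ] z 222.2 yaw in tray -0.5 tilt 0.02 F [ 1.  -0.1  0. ] w 16.7
```

```bash
python3 -m pendant '[[[0,0,0],[-0.032,-0.029,0],0.72],[[0,0,0],[-0.032,-0.029,0],0.72],[[0,0,0],[-0.032,-0.029,0],0.72],[[0,0,0],[-0.032,-0.029,0],0.72],[[0,0,0],[-0.032,-0.029,0],0.72],[[0,0,0],[-0.032,-0.029,0],0.72],[[0,0,0],[-0.032,-0.029,0],0.72],[[0,0,0],[-0.032,-0.029,0],0.72]]';python3 -m pendant '[[[0,0,0],[-0.032,-0.029,0],0.72],[[0,0,0],[-0.032,-0.029,0],0.72],[[0,0,0],[-0.032,-0.029,0],0.72],[[0,0,0],[-0.032,-0.029,0],0.72],[[0,0,3.5],[0,0,0.04],0.72],[[0,0,0],[0,0,0],0.72]]'
python3 - <<'E'
from h import *;st()
from bench import eyes
d=eyes.get_image("wrist");cv2.imwrite("pics/w1.png",cv2.convertScaleAbs(d["color"][:,:,::-1],alpha=1.6))
d=eyes.get_image("top");cv2.imwrite("pics/t1.png",cv2.convertScaleAbs(d["color"][:,:,::-1],alpha=1.6))
E
```

```text
time: 2.1
position: [0.531, 0.0446, 0.2223]
tool_rot: [-0.449, -3.109, -0.0]
ft_force: [-0.7, 0.5, -0.4]
grip_width: 0.141
time: 2.85
position: [0.6182, -0.1013, 0.179]
tool_rot: [-0.543, -3.087, 0.001]
ft_force: [0.5, 1.1, -0.5]
grip_width: 0.14
t 2.85 tray xy [-67.3  16.5] z 179.0 yaw in tray -4.0 tilt 0.42 F [ 0.5  1.1 -0.5] w 12.2
```

View pics/w1.png

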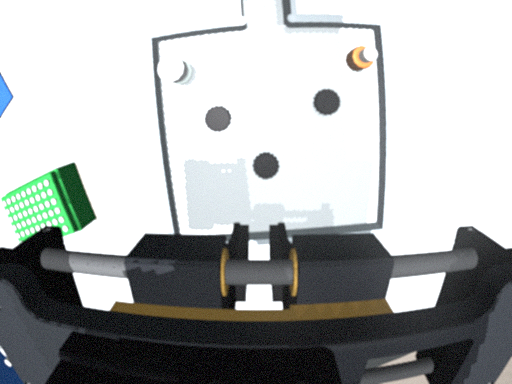

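View pics/t1.png

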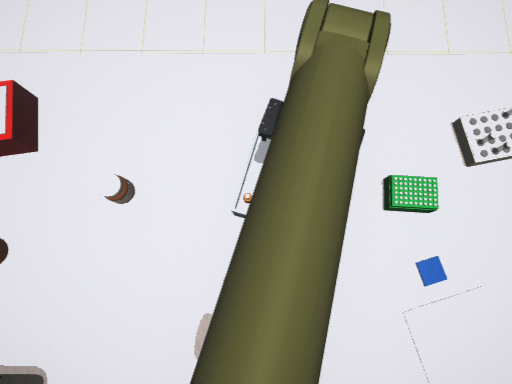

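```bash
python3 -m pendant '[[[0,0,0],[-0.008,0.005,0],0.72],[[0,0,0],[0,0,0.025],0.72],[[0,0,0],[0,0,0],0.72]]'
cat >> h.py <<'E'
def wray(d,u,v,z):
    u=np.atleast_1d(u).astype(float);v=np.atleast_1d(v).astype(float)
    x=(u-d["cx"])/d["fx"];y=(v-d["cy"])/d["fy"];th=np.hypot(x,y);k=np.tan(th)/np.maximum(th,1e-9)
    W=np.linalg.inv(d["world_to_cam"]);c=np.stack([x*k,-y*k,-np.ones_like(x)],-1)
    r=c@W[:3,:3].T;o=W[:3,3];t=(z-o[2])/r[:,2]
    return o+t[:,None]*r
def wcaps(name):
    from bench import eyes
    d=eyes.get_image("wrist");cv2.imwrite(f"pics/{name}.png",cv2.convertScaleAbs(d["color"][:,:,::-1],alpha=1.6))
    m=(d["color"].max(2)<50).astype(np.uint8);k,l,s,ce=cv2.connectedComponentsWithStats(m)
    for i in range(1,k):
        if 150<s[i,4]<3000:
            print("wrist",ce[i].round(0),s[i,2:],w2t(wray(d,*ce[i],.068)).round(1)[0])
E
python3 -c "
from h import *;st();wcaps('w2')"
```

```text
time: 3.32
position: [0.6297, -0.0986, 0.157]
tool_rot: [-0.541, -3.093, -0.0]
ft_force: [0.3, 0.4, -0.2]
grip_width: 0.142
t 3.33 tray xy [-77.6  10.7] z 157.0 yaw in tray -3.9 tilt 0.1 F [ 0.3  0.4 -0.2] w 12.3
wrist [ 62. 191.] [  39   67 1080] [-58.7 214. ]
```

View pics/w2.png

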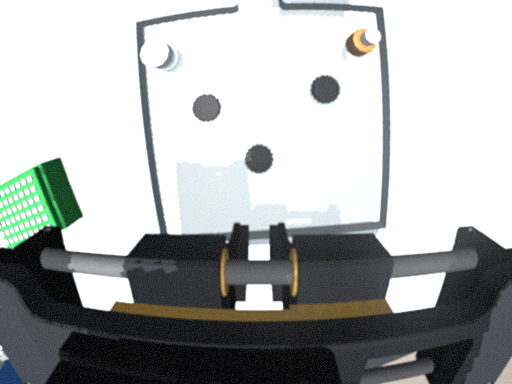

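Run:
```python
from h import *
from bench import eyes
d=eyes.get_image("wrist")
print(d["fx"],d["cx"],d["cy"])
print(w2t(wray(d,[259,206,325],[158,107,89],.069)).round(1))
print("gate-ish corners", w2t(wray(d,[238,283,137,383],[10,8,24,9],.08)).round(1))
print("fingers tips",w2t(wray(d,[240,278],[226,224],.157)).round(1))
```

```text
297.3186396354542 258.67234768680805 191.2768787771037
[[-44.7   8.1]
 [  2.7  49.7]
 [ 11.7 -51.7]]
gate-ish corners [[  81.5   16.3]
 [  80.9  -19.9]
 [  83.   102.6]
 [  83.3 -106.8]]
fingers tips [[-69.3  21.5]
 [-69.6  -1.3]]
```

```bash
python3 -m pendant '[[[0,0,0],[0,0,0.045],0.72],[[0,0,0],[0,0,0.047],0.72],[[0,0,0],[0,0,0],0.72],[[0,0,0],[0.01,0,0],0.72],[[0,0,0],[0.01,0,0],0.72],[[0,0,0],[0.012,0,0],0.72],[[0,0,0],[0.012,0,0],0.72],[[0,0,0],[0.012,0,0],0.72]]';  python3 -c "
from h import *;st();wcaps('w3')"
```

```text
time: 4.42
position: [0.5764, -0.0802, 0.0659]
tool_rot: [0.543, 3.094, 0.001]
ft_force: [-0.6, -0.2, 0.6]
grip_width: 0.138
t 4.42 tray xy [-21.3   7.6] z 65.9 yaw in tray -4.0 tilt 0.03 F [-0.6 -0.2  0.6] w 12.0
wrist [352. 181.] [ 38  41 610] [ 11.6 -48.9]
wrist [184. 207.] [  40   41 1231] [ 3.2 49.4]
```

View pics/w3.png

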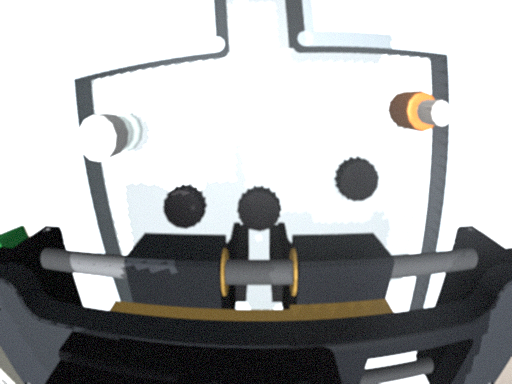

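```bash
python3 -m pendant '[[[0,0,0],[0.012,0,0],0.72],[[0,0,0],[0.012,0,0],0.72],[[0,0,0],[0.012,0,0],0.72],[[0,0,0],[0.012,0,0],0.72],[[0,0,0],[0.012,0,0],0.72],[[0,0,0],[0.006,0,0],0.72],[[0,0,0],[0,0,0],0.72]]';  python3 -c "
from h import *;st();wcaps('w4')
from bench import eyes
d=eyes.get_image('wrist')"
```

```text
time: 5.35
position: [0.5149, -0.0578, 0.0657]
tool_rot: [0.543, 3.094, 0.001]
ft_force: [-0.5, 0.2, 0.2]
grip_width: 0.139
t 5.35 tray xy [43.9  3. ] z 65.7 yaw in tray -4.0 tilt 0.03 F [-0.5  0.2  0.2] w 12.1
```

View pics/w4.png

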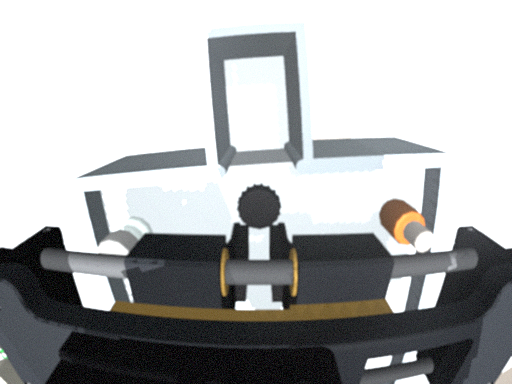

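```bash
python3 -m pendant '[[[0,0,0],[0.01,0.001,0],0.72],[[0,0,0],[0.01,0.0005,0],0.72],[[0,0,0],[0.006,0,0],0.72],[[0,0,0],[0,0,0],0.72]]';  python3 -c "
from h import *;st();wcaps('w5')"
```

```text
time: 5.95
position: [0.4907, -0.0474, 0.0656]
tool_rot: [-0.543, -3.094, -0.001]
ft_force: [-0.0, 0.1, 0.8]
grip_width: 0.144
t 5.95 tray xy [70.1 -0.4] z 65.6 yaw in tray -4.0 tilt 0.04 F [-0.   0.1  0.8] w 12.5
wrist [258. 181.] [ 38  26 821] [107.1  -2.5]
```

View pics/w5.png

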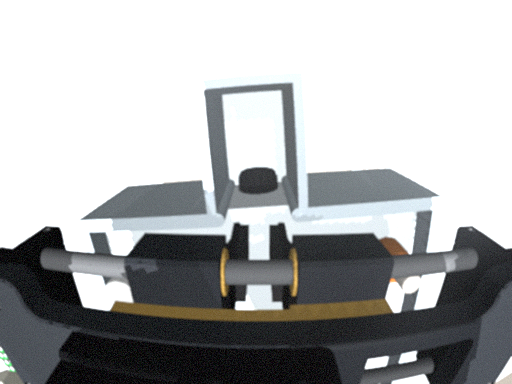

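```bash
python3 -m pendant '[[[0,0,0],[-0.003,0,-0.04],0.72],[[0,0,0],[0,0,-0.04],0.72],[[0,0,0],[-0.045,-0.034,0],0.72],[[0,0,0],[-0.045,-0.034,0],0.72],[[0,0,9.2],[0,0,0],0.72],[[0,0,9.2],[0,0,0],0.72],[[0,0,9.2],[0,0,0],0.72],[[0,0,9.2],[0,0,0],0.72]]';  python3 -m pendant '[[[0,0,9.2],[0,0,0],0.72],[[0,0,0],[0,0,0],0.72]]'; python3 -c "
from h import *;st();wcaps('w6')"
```

```text
time: 7.0
position: [0.5557, -0.1437, 0.1455]
tool_rot: [1.5, 2.76, -0.001]
ft_force: [0.3, -0.8, -0.1]
grip_width: 0.142
time: 7.25
position: [0.5557, -0.1436, 0.1455]
tool_rot: [1.707, 2.637, -0.001]
ft_force: [0.4, 0.1, 0.1]
grip_width: 0.141
t 7.25 tray xy [-18.7  74.3] z 145.5 yaw in tray -49.9 tilt 0.03 F [0.4 0.1 0.1] w 12.2
wrist [204.  44.] [ 22  22 158] [99.2  2.9]
wrist [258. 162.] [ 27  27 451] [ 2.9 50.2]
```

View pics/w6.png

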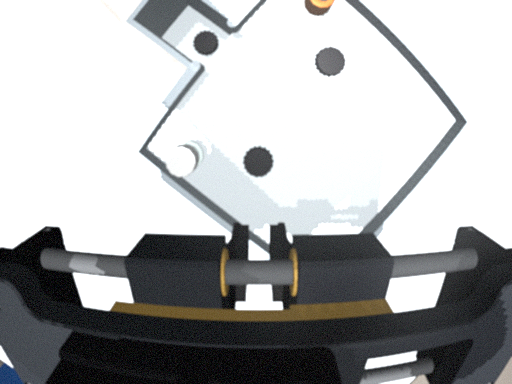

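Run:
```python
from h import *
from bench import eyes
d=eyes.get_image("wrist")
for z in (.01,.016,.04,.068): print(z,w2t(wray(d,[204.5],[43.5],z)).round(1))
r=d["range_z"];print(r[40:48,200:208:2])
u,v=204.5,43.5
x=(u-d["cx"])/d["fx"];y=(v-d["cy"])/d["fy"];th=np.hypot(x,y);k=np.tan(th)/th
W=np.linalg.inv(d["world_to_cam"]);P=W[:3,:3]@(np.array([x*k,-y*k,-1])*r[44,204])+W[:3,3];print(P,w2t(P))
```

```text
0.01 [[115.   -0.6]]
0.016 [[113.4  -0.3]]
0.04 [[106.7   0.9]]
0.068 [[98.9  2.3]]
[[0.2608494  0.26059395 0.25977546 0.26167282]
 [0.26001567 0.26108202 0.26123938 0.2612903 ]
 [0.26071888 0.26125047 0.26036546 0.26095697]
 [0.26186365 0.2626788  0.26097012 0.2615379 ]
 [0.2622968  0.2617563  0.26245543 0.26079977]
 [0.26273555 0.2615195  0.26144007 0.2614491 ]
 [0.26111782 0.2626749  0.26248062 0.26203507]
 [0.2617285  0.26244187 0.26299816 0.26327914]]
[ 0.44897214 -0.03559571  0.01570531] [[113.4600933   -0.33361175]]
```

```bash
python3 -m pendant '[[[0,0,0],[0,0,0.04],0.72],[[0,0,0],[0,0,0.04],0.72],[[0,0,0],[0,0,0],0.72],[[0,0,0],[0.012,0,0],0.72],[[0,0,0],[0.012,0,0],0.72],[[0,0,0],[0.012,0,0],0.72],[[0,0,0],[0.012,0,0],0.72],[[0,0,0],[0.012,0,0],0.72]]';  python3 -m pendant '[[[0,0,0],[0.012,0,0],0.72],[[0,0,0],[0.007,0,0],0.72],[[0,0,0],[0,0,0],0.72]]'; python3 -c "
from h import *;st();wcaps('w7')"
```

```text
time: 8.35
position: [0.5308, -0.0877, 0.0658]
tool_rot: [1.709, 2.636, 0.001]
ft_force: [0.5, 0.1, 0.3]
grip_width: 0.135
time: 8.72
position: [0.5231, -0.0706, 0.0655]
tool_rot: [-1.708, -2.636, -0.0]
ft_force: [-0.3, -1.1, 0.7]
grip_width: 0.142
t 8.72 tray xy [32.6 13.1] z 65.5 yaw in tray -50.0 tilt 0.03 F [-0.3 -1.1  0.7] w 12.3
wrist [187. 127.] [ 31  31 684] [106.3 -13. ]
wrist [352. 186.] [ 39  41 443] [ 13.2 -47.6]
```

View pics/w7.png

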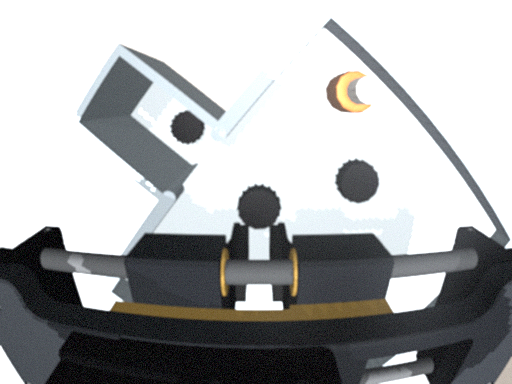

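```bash
python3 -m pendant '[[[0,0,-10],[0.001,0.0034,0],0.72],[[0,0,-10],[0.001,0.0034,0],0.72],[[0,0,-10],[0.001,0.0034,0],0.72],[[0,0,-10],[0.001,0.0034,0],0.72],[[0,0,-10],[0.001,0.0034,0],0.72],[[0,0,0],[0.003,0,0],0.72],[[0,0,0],[0,0,0],0.72]]';  python3 -c "
from h import *;st();wcaps('w8')"
```

```text
time: 9.65
position: [0.5286, -0.056, 0.0655]
tool_rot: [-0.441, -3.11, 0.0]
ft_force: [0.1, 0.1, 0.4]
grip_width: 0.138
t 9.65 tray xy [31.3 -2.5] z 65.5 yaw in tray -0.2 tilt 0.01 F [0.1 0.1 0.4] w 12.0
```

View pics/w8.png

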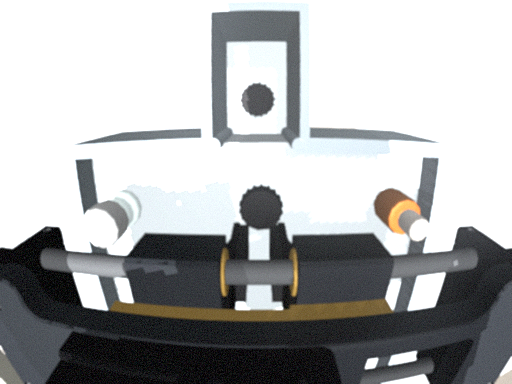

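```bash
python3 -m pendant '[[[0,0,0],[0.01,0,0],0.72],[[0,0,0],[0.012,0,0],0.72],[[0,0,0],[0.012,0,0],0.72],[[0,0,0],[0.0055,0,0],0.72],[[0,0,0],[0,0,0],0.72]]';  python3 -c "
from h import *;st();wcaps('w9')"
```

```text
time: 10.32
position: [0.4905, -0.0443, 0.0657]
tool_rot: [0.435, 3.111, 0.001]
ft_force: [0.3, 0.1, 0.4]
grip_width: 0.142
t 10.32 tray xy [71.1 -3.3] z 65.7 yaw in tray -0.0 tilt 0.05 F [0.3 0.1 0.4] w 12.3
wrist [258. 170.] [  35   53 1244] [114.4  -3.3]
```

View pics/w9.png

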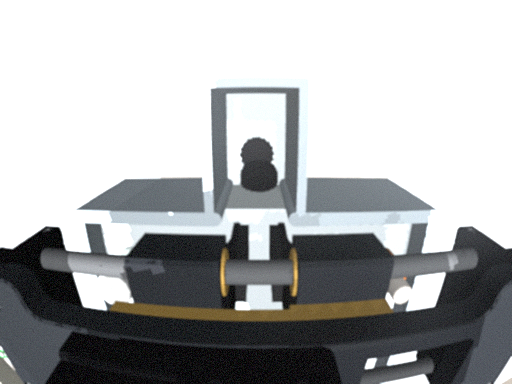

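```bash
python3 -m pendant '[[[0,0,0],[-0.003,0,-0.04],0.72],[[0,0,0],[0,0,-0.04],0.72],[[0,0,0],[-0.036,0.036,0],0.72],[[0,0,0],[-0.036,0.0365,0],0.72],[[0,0,-9.4],[0,0,0],0.72],[[0,0,-9.4],[0,0,0],0.72],[[0,0,-9.4],[0,0,0],0.72],[[0,0,-9.4],[0,0,0],0.72]]';  python3 -m pendant '[[[0,0,-9.4],[0,0,0],0.72],[[0,0,-9.4],[0,0,0],0.72],[[0,0,0],[0,0,0],0.72]]'; python3 -c "
from h import *;st();wcaps('w10')"
```

```text
time: 11.38
position: [0.5832, 0.0043, 0.1453]
tool_rot: [0.599, -3.084, 0.001]
ft_force: [-0.2, -1.1, -0.9]
grip_width: 0.141
time: 11.75
position: [0.5831, 0.0042, 0.1454]
tool_rot: [1.084, -2.949, 0.0]
ft_force: [1.8, -1.1, -0.0]
grip_width: 0.137
t 11.75 tray xy [ -4.6 -75.4] z 145.4 yaw in tray 56.3 tilt 0.01 F [ 1.8 -1.1 -0. ] w 11.9
wrist [41.  9.] [ 32  21 416] [-74.3 204.6]
wrist [186. 294.] [ 119   35 2666] [-121.4 -118.7]
```

View pics/w10.png

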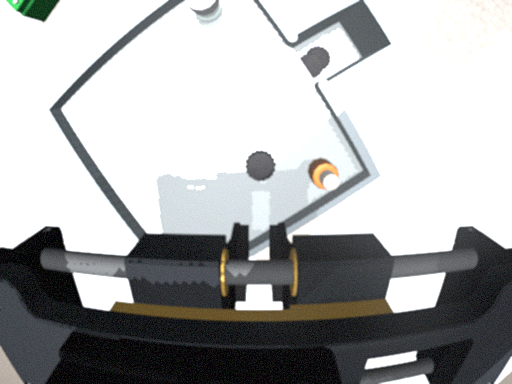

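```bash
python3 -m pendant '[[[0,0,0],[0,0,0.04],0.72],[[0,0,0],[0,0,0.04],0.72],[[0,0,0],[0,0,0],0.72],[[0,0,0],[0.012,0,0],0.72],[[0,0,0],[0.012,0,0],0.72],[[0,0,0],[0.012,0,0],0.72],[[0,0,0],[0.012,0,0],0.72],[[0,0,0],[0.012,0,0],0.72]]';  python3 -m pendant '[[[0,0,0],[0.01,0,0],0.72],[[0,0,0],[0,0,0],0.72]]'; python3 -c "
from h import *;st();wcaps('w11')"
```

```text
time: 12.8
position: [0.5367, -0.0351, 0.0659]
tool_rot: [-1.086, 2.947, 0.0]
ft_force: [0.2, 0.4, 0.4]
grip_width: 0.141
time: 13.05
position: [0.529, -0.0417, 0.0656]
tool_rot: [1.085, -2.948, -0.0]
ft_force: [-0.0, 0.8, -0.7]
grip_width: 0.14
t 13.05 tray xy [ 34.8 -16.4] z 65.6 yaw in tray 56.3 tilt 0.02 F [-0.   0.8 -0.7] w 12.2
wrist [12. 22.] [  36   65 1171] [-22.3 206.8]
wrist [186. 294.] [ 116   31 2486] [-28.6 -24.2]
```

View pics/w11.png

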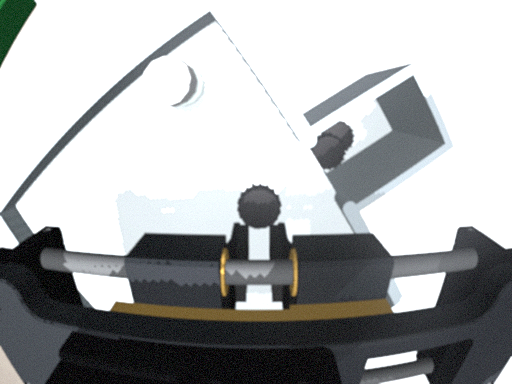

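```bash
python3 -m pendant '[[[0,0,9.4],[0.001,-0.003,0],0.72],[[0,0,9.4],[0.001,-0.003,0],0.72],[[0,0,9.4],[0.001,-0.003,0],0.72],[[0,0,9.4],[0.001,-0.003,0],0.72],[[0,0,9.4],[0.001,-0.003,0],0.72],[[0,0,9.4],[0.001,-0.003,0],0.72],[[0,0,0],[0.003,0,0],0.72],[[0,0,0],[0,0,0],0.72]]';  python3 -c "
from h import *;st();wcaps('w12')"
```

```text
time: 14.1
position: [0.5262, -0.0579, 0.0655]
tool_rot: [-0.43, -3.112, -0.0]
ft_force: [-0.3, -0.3, 0.4]
grip_width: 0.141
t 14.1 tray xy [33.1 -0. ] z 65.5 yaw in tray 0.2 tilt 0.01 F [-0.3 -0.3  0.4] w 12.3
wrist [268. 120.] [ 32  35 573] [103.8  -5. ]
```

View pics/w12.png

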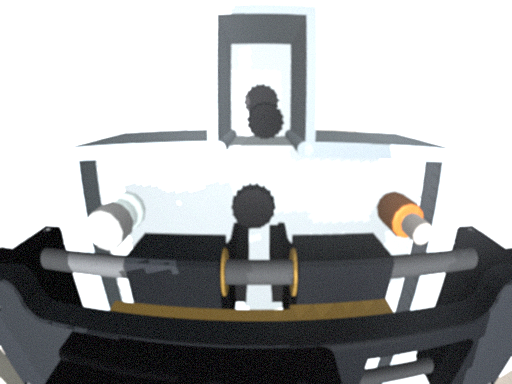

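Run:
```python
from h import *
from bench import eyes
d=eyes.get_image("wrist");r=d["range_z"]
for u,v in [(262,93),(266,112),(266,120),(266,128)]:
    x=(u-d["cx"])/d["fx"];y=(v-d["cy"])/d["fy"];th=np.hypot(x,y);k=np.tan(th)/th
    W=np.linalg.inv(d["world_to_cam"]);P=W[:3,:3]@(np.array([x*k,-y*k,-1])*np.median(r[v-1:v+2,u-1:u+2]))+W[:3,3];print(w2t(P).round(1),P[2])
```

```text
[[120.4  -2.4]] 0.017252294630046405
[[107.2  -4.9]] 0.02932082833759217
[[101.8  -5. ]] 0.028697976162604888
[[96.3 -5. ]] 0.027889778276036892
```

```bash
python3 -m pendant '[[[0,0,0],[0.008,0.0015,0],0.72],[[0,0,0],[0.008,0.0015,0],0.72],[[0,0,0],[0,0,0],0.72]]';  python3 -c "
from h import *;st();wcaps('w13')"
```

```text
time: 14.58
position: [0.5109, -0.0505, 0.0655]
tool_rot: [-0.434, -3.111, -0.001]
ft_force: [0.2, 0.4, -0.5]
grip_width: 0.14
t 14.57 tray xy [49.8 -3. ] z 65.5 yaw in tray 0.0 tilt 0.06 F [ 0.2  0.4 -0.5] w 12.1
wrist [261. 143.] [ 33  44 960] [108.2  -4.1]
```

View pics/w13.png

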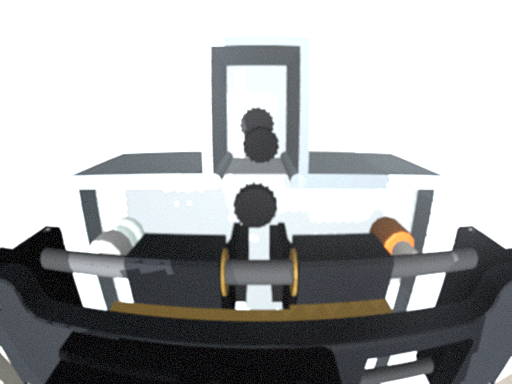

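```bash
python3 -m pendant '[[[0,0,0],[0.009,0,0],0.72],[[0,0,0],[0.009,0,0],0.72],[[0,0,0],[0.004,0,0],0.72],[[0,0,0],[0,0,0],0.72]]';  python3 -c "
from h import *;st();wcaps('w14')"
```

```text
time: 15.12
position: [0.4902, -0.0449, 0.0656]
tool_rot: [0.435, 3.111, 0.001]
ft_force: [0.5, -0.1, 0.1]
grip_width: 0.138
t 15.12 tray xy [71.2 -2.7] z 65.6 yaw in tray -0.0 tilt 0.03 F [ 0.5 -0.1  0.1] w 12.0
wrist [259. 172.] [  38   57 1404] [113.4  -3. ]
```

View pics/w14.png

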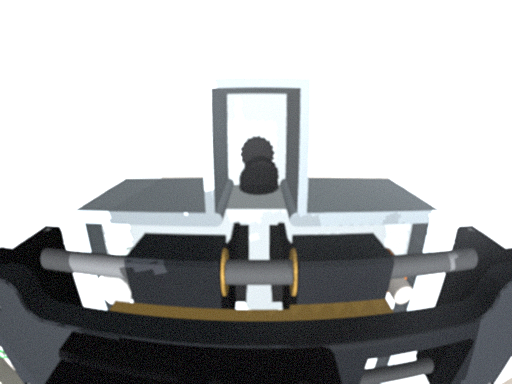

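```bash
python3 -m pendant '[[[0,0,0],[-0.003,0,-0.04],0.72],[[0,0,0],[0,0,-0.05],0.72],[[0,0,0],[-0.02,0,-0.04],0.72],[[0,0,0],[0,0,0],0.72]]';  python3 - <<'E'
from h import *;st();wcaps('w15')
from bench import eyes
d=eyes.get_image("scene");cv2.imwrite("pics/s15.png",cv2.convertScaleAbs(d["color"][:,:,::-1],alpha=1.6))
E
```

```text
time: 15.68
position: [0.516, -0.052, 0.199]
tool_rot: [0.435, 3.104, 0.002]
ft_force: [-0.5, -0.3, -0.7]
grip_width: 0.143
t 15.68 tray xy [44.5 -2.9] z 199.0 yaw in tray -0.1 tilt 0.42 F [-0.5 -0.3 -0.7] w 12.4
wrist [260. 122.] [ 19  24 274] [105.9  -4.8]
```

View pics/w15.png

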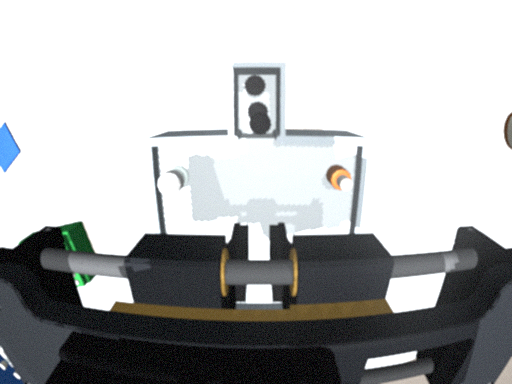

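View pics/s15.png

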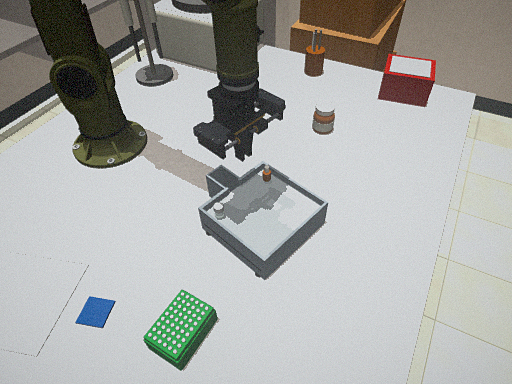

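Run:
```python
from h import *
from bench import eyes
a=np.load("scene0.npz")["color"].astype(int);b=eyes.get_image("scene")["color"].astype(int)
for n,(u,v,w) in dict(amber=(267,174,9),clear=(219,211,10),jar=(323,118,18),box=(181,328,40)).items():
    A=a[v-w:v+w,u-w:u+w].astype(np.float32).mean(2);B=b[v-w:v+w,u-w:u+w].astype(np.float32).mean(2)
    print(n,np.round(cv2.phaseCorrelate(A,B),2).tolist() if 0 else cv2.phaseCorrelate(A,B))
from bench import order
```

```text
amber ((0.2887231479516412, -0.008971684158684212), 0.7085370480278392)
clear ((-0.42117345197511113, -0.2572931704570607), 0.7022657611966133)
jar ((-0.03167628855440441, -0.07256565088106015), 0.991974773414341)
box ((0.005574649861095793, -0.021553036605524767), 1.042448337972164)
```

Vial shifts come out below half a pixel, with a shadow over both of them, so nothing has visibly moved. I'm handing the job in.

```bash
python3 -c "
from bench import order;print(order.close_job())"
```

```text
the job is handed in; nothing more can be done
None
```

All three caps are in the slot, and I handed the job in at about 16 s on the robot's clock. I pushed them along the deck one at a time, each cradled between the two nearly shut fingertips. I turned the hand about the two side caps so they went through the gate straight.

- **Caps:** the last wrist picture shows all three in the slot at pixels (255,86), (258,110) and (261,122), and the deck empty. Before the third push, depth readings put the first cap flat on the slot floor. The second lay flat, partly on top of the first. I did not take depth readings again after the third cap went in.
- **Vials, jar and box:** comparing the scene camera before and after, the jar and tip box shifted less than 0.1 pixel. The vials read 0.3 px (amber) and 0.5 px (clear). Those two readings are less certain because the arm's shadow fell across them, but no movement is visible.
- **Robot:** the fingers are clear of everything, and force readings after each move stayed around 2 N or less. The tray position from the fixed cameras and from the wrist camera disagreed by about 2 mm. I corrected for this at the gate using the wrist camera.

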